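Finish the slatted riser and hold the pressing board over it

ROBOT

A 6-joint arm with a two-finger parallel gripper is mounted at the origin on the work surface. World frame = base frame: x ahead of the robot, y to its left, z up, the work surface at z = 0. Lengths are in m, angles in rad, forces in N, time in s.
With the tool pointing down it reaches from about 0.375 to 0.9 m from the base axis. Payload 3.1 kg.
Tool frame: the origin (TCP) lies midway between the tips of the shut fingers; the grasp point (between the pads) lies 19 mm behind it; x points along the fingers, z is the direction in which the jaws open and shut, and the axes are right-handed (so a half turn about x gives the same grasp; the last joint's range is limited). The gripper opens to 87 mm and grips with 3 to 60 N. Pads are 19 mm wide; open, the fingers measure 117 mm over their backs; the gripper's body (75 mm by 190 mm) begins 51 mm behind the grasp point.
Start: joints at [-1.349, 0.527, 1.433, -0, 1.181, -0.178], TCP at [0.244, -0.575, 0.223] pointing down, gripper open.
Joint ranges: [-3.08, 3.08], [-0.75, 2.2], [0.22, 2.44], [-1.43, 4.57], [0, 2.65], [-2.85, 2.85]. Speed limits (rad/s): [2.79, 2.79, 3.14, 3.14, 3.14, 3.14].

INTERFACE

Orientations are given as a unit quaternion [x, y, z, w].
In Python, from rig import readout, imaging, robot gives the robot as it stands. The module is installed in compiled form; this text tells all that it offers.
- The arm moves only by the tool play_rows, never from a script. Its argument "rows" is text: rows parted by semicolons, each of 7 numbers parted by spaces: the turn, a rotation vector about the tool's x, y, z in rad, then the shift along the tool's x, y, z in mm, then the closure, from 0 (fully open) to 1 (shut). In form: ax ay az tx ty tz gripper; .... A call has 1 to 8 rows; each row shifts and turns the commanded pose from where the row before left it, along the tool's axes as they then stand; what a row does not reach is not made up. A row lasts 1/12 s, in which the tool goes at most 41.7 mm and 7.16 degrees, less where a joint would pass 70% of its speed; a pose out of reach is approached as far as the arm can. A call with a gripper value outside its range is refused whole. The fingers move at their own pace and stop on an object; "squeeze" is the grip in N (left out, the last holds). Time passes only in rows, so rows that do not move let the fingers close. It gives the time, the measured TCP pose, the force and the opening at its end, in the units of the state.
- readout.get_obs(): the state, without advancing time (a new reading comes with each control period).
- imaging.camera(name): name is "scene" or "top" or "wrist"; returns the picture (384x512x3 uint8, blue, green, red); there is no depth.
- imaging.camera_info(name): a dict with "K" (3x3 intrinsics, pixels), "world_to_cam" (4x4, takes a point from world to camera coordinates). Camera axes: x right, y down, z forward; pixel columns grow to the right and rows downward; lengths in m; the calibration is good to about 2 mm. The wrist camera is an equidistant fisheye: a pixel r from the principal point sees the ray r / f radians off the axis. A picture is of the moment at which its call begins: read the wrist's pose just before it. camera_info takes no time and is no camera call; for the wrist camera it gives the pose at the moment of the call.
- robot.hand_in(): hands the job in, once; it reports no verdict.
The state is a dict: "time": time; "q": joint angles; "joint_velocities": joint speeds; "joint_torque": joint torques, N m; "position": TCP position; "tool_rot": TCP orientation; "ft_force": force on the tool from outside, world axes, zero at the start; "moment": the same for the moment, N m; "grip_width": finger opening in m.
Only numpy, scipy, OpenCV 4.12 (cv2) and the standard library are available. Lean on these libraries where they do the work, as an engineer would, in place of code of your own. Each camera call takes 0.05 s, during which the arm holds its last target. There are 200 camera calls.

TASK

Finish the little slatted riser: lay the two loose slats crosswise on it as its third layer, one over each of the bottom slats, lined up with them and ends level, and let go of them. Then take the pressing board by its red grip, lift it over the tray of tins, and hold it about 10 mm above the finished riser, level, its edges squared over the riser's edges, without it ever touching the riser, so that I can brush the glue in underneath. Finish like that, still holding the board in the air; do not knock the tins or the screwdriver.

Things in the scene. Friction and masses are not known exactly. Their poses are not given: they have to be found in the camera images.
- riser: pale wooden riser fixed to the bench, 130 x 100 mm in plan, two layers built, 36 mm high. Every slat in it is 24 mm wide and 18 mm thick. Bottom layer: two 130 mm slats along the riser's x, centred at y = +38 and -38 mm. Second layer across them: two 100 mm slats along y, centred at x = +50 and -50 mm. Origin: centre of the footprint at bench level; x along the 130 mm side, y along the 100 mm side, z up. Its third layer, once laid, tops out at z = 54 mm.
- place_left (a point): where one third-layer slat belongs: the point under that slat's centre, on top of the second layer, 36 mm above the bench, at y = +38 mm of the riser, axes as the riser's; the slat lies along x, straight above a bottom slat
- place_right (a point): the same for the other third-layer slat, at y = -38 mm of the riser
- slat1: loose pale wooden slat lying flat on the bench, 130 mm (x) x 24 mm (y) x 18 mm (z), 40 g; origin at the centre of its underside. Either loose slat may go in either place, either end first
- slat2: second loose slat, identical to slat1
- slat1_mid (a point): centre of slat1, 9 mm above its underside
- slat2_mid (a point): centre of slat2, 9 mm above its underside
- press: pressing board: plywood plate 130 mm (x) x 100 mm (y) x 16 mm thick, the same size as the riser's plan, lying flat on the bench, with a red upright grip bar on its middle: 90 mm long along x, 24 mm wide (y), from 16 to 56 mm above the underside. About 0.3 kg (0.25 to 0.4). Origin: centre of its underside; x along the 130 mm side, z up. It looks the same turned by half a turn
- tray: fixed dark wooden tray between the board and the riser, 240 mm (x) x 76 mm (y), 25 mm high, 5 mm walls and floor, holding three tins; origin at the centre of its underside. The tins' tops reach up to 90 mm above the bench
- tin1: yellow-banded tin standing in the tray, 60 mm across, 85 mm high; origin at the centre of its underside; leave alone
- tin2: blue-banded tin in the tray, 60 mm across, 75 mm high; leave alone
- tin3: amber jar with black lid in the tray, 56 mm across, 80 mm high; leave alone
- driver: screwdriver with green handle, 180 mm long, lying on the bench beyond the pressing board; origin at the middle of its length, at bench level, x from handle to tip; leave alone
Mind the look-alikes: they are no part of the job. Of the things like the press, leave any that is blue, pink or turquoise; of the rest the larger one is meant.

How it is judged:
On the way, in this order (a step that is already met when the one before it is completed fails the run):
1. both loose slats lie on the riser as its third layer, one in each place, let go and at rest ((((x of slat1_mid in the frame of place_left between -0.015 and 0.015 m and y of slat1_mid in the frame of place_left between -0.012 and 0.012 m and z of slat1_mid in the frame of riser between 0.041 and 0.049 m and angle between the x axis of slat1 and the x axis of riser, either way round below 0.12 rad and angle between the z axis of slat1 and the z axis of riser, either way round below 0.1 rad and contact force between slat1 and the fingers below 0.1 N and linear speed of slat1 below 0.02 m/s) and (x of slat2_mid in the frame of place_right between -0.015 and 0.015 m and y of slat2_mid in the frame of place_right between -0.012 and 0.012 m and z of slat2_mid in the frame of riser between 0.041 and 0.049 m and angle between the x axis of slat2 and the x axis of riser, either way round below 0.12 rad and angle between the z axis of slat2 and the z axis of riser, either way round below 0.1 rad and contact force between slat2 and the fingers below 0.1 N and linear speed of slat2 below 0.02 m/s)) or ((x of slat1_mid in the frame of place_right between -0.015 and 0.015 m and y of slat1_mid in the frame of place_right between -0.012 and 0.012 m and z of slat1_mid in the frame of riser between 0.041 and 0.049 m and angle between the x axis of slat1 and the x axis of riser, either way round below 0.12 rad and angle between the z axis of slat1 and the z axis of riser, either way round below 0.1 rad and contact force between slat1 and the fingers below 0.1 N and linear speed of slat1 below 0.02 m/s) and (x of slat2_mid in the frame of place_left between -0.015 and 0.015 m and y of slat2_mid in the frame of place_left between -0.012 and 0.012 m and z of slat2_mid in the frame of riser between 0.041 and 0.049 m and angle between the x axis of slat2 and the x axis of riser, either way round below 0.12 rad and angle between the z axis of slat2 and the z axis of riser, either way round below 0.1 rad and contact force between slat2 and the fingers below 0.1 N and linear speed of slat2 below 0.02 m/s)))), for 0.2 s.
2. the pressing board passes above the tray of tins (x of press in the frame of tray between -0.17 and 0.17 m and y of press in the frame of tray between -0.038 and 0.038 m and height (world z) of press above 0.091 m), for 0.02 s.
At the end, for the whole second after the job is handed in: Slats flat in the third layer, one per place (within 15 mm along, 12 mm across, 0.12 rad), let go; board held still in the fingers, underside 4 to 20 mm above the top slats, centred on the riser within 12 mm, squared within 0.1 rad, level within 0.06 rad, touching no slat ((((x of slat1_mid in the frame of place_left between -0.015 and 0.015 m and y of slat1_mid in the frame of place_left between -0.012 and 0.012 m and z of slat1_mid in the frame of riser between 0.041 and 0.049 m and angle between the x axis of slat1 and the x axis of riser, either way round below 0.12 rad and angle between the z axis of slat1 and the z axis of riser, either way round below 0.1 rad and contact force between slat1 and the fingers below 0.1 N and linear speed of slat1 below 0.02 m/s) and (x of slat2_mid in the frame of place_right between -0.015 and 0.015 m and y of slat2_mid in the frame of place_right between -0.012 and 0.012 m and z of slat2_mid in the frame of riser between 0.041 and 0.049 m and angle between the x axis of slat2 and the x axis of riser, either way round below 0.12 rad and angle between the z axis of slat2 and the z axis of riser, either way round below 0.1 rad and contact force between slat2 and the fingers below 0.1 N and linear speed of slat2 below 0.02 m/s)) or ((x of slat1_mid in the frame of place_right between -0.015 and 0.015 m and y of slat1_mid in the frame of place_right between -0.012 and 0.012 m and z of slat1_mid in the frame of riser between 0.041 and 0.049 m and angle between the x axis of slat1 and the x axis of riser, either way round below 0.12 rad and angle between the z axis of slat1 and the z axis of riser, either way round below 0.1 rad and contact force between slat1 and the fingers below 0.1 N and linear speed of slat1 below 0.02 m/s) and (x of slat2_mid in the frame of place_left between -0.015 and 0.015 m and y of slat2_mid in the frame of place_left between -0.012 and 0.012 m and z of slat2_mid in the frame of riser between 0.041 and 0.049 m and angle between the x axis of slat2 and the x axis of riser, either way round below 0.12 rad and angle between the z axis of slat2 and the z axis of riser, either way round below 0.1 rad and contact force between slat2 and the fingers below 0.1 N and linear speed of slat2 below 0.02 m/s))) and horizontal distance between press and riser below 0.012 m and angle between the x axis of press and the x axis of riser, either way round below 0.1 rad and angle between press's own z axis and vertical below 0.06 rad and z of press in the frame of riser between 0.058 and 0.074 m and contact force between press and the fingers above 1 N and not (contact force between press and slat1 above 0.5 N or contact force between press and slat2 above 0.5 N or contact force between press and riser above 0.5 N) and linear speed of press below 0.02 m/s and angular speed of press below 0.1 rad/s); the arm keeps its last pose, push and grip.
It fails at once if the pressing board touches the riser or its slats (contact force between press and slat1 above 0.5 N or contact force between press and slat2 above 0.5 N or contact force between press and riser above 0.5 N).
It fails at once if the yellow tin is knocked (moved more than 20 mm) (distance of tin1 from where it was at the start of the episode above 0.02 m).
It fails at once if the blue tin is knocked (moved more than 20 mm) (distance of tin2 from where it was at the start of the episode above 0.02 m).
It fails at once if the jar is knocked (moved more than 20 mm) (distance of tin3 from where it was at the start of the episode above 0.02 m).
It fails at once if the screwdriver is knocked (moved more than 20 mm) (distance of driver from where it was at the start of the episode above 0.02 m).
It also fails if it takes over 69 s, if anything falls off the work surface, if the arm or the gripper's body presses on something with over 40 N, if the wrist force passes 120 N, or if a joint passes its speed limit or range.

## Working session

There is one attempt and no reset: what is moved stays moved. The work goes in short steps, Python scripts to look and compute and a tool call to move; the robot and the scene stay as the last step left them, time stands still between calls to the robot, and variables do not carry over. Pictures are saved under pics/ and viewed, about 8 in all and at most 12, crops included, and the job is handed in when it is done.

Besides the shell and the picture viewer there is one more tool, called after "Request:" by a JSON object that holds its "api" and its "payload", one argument or row to a line. play_rows: Moves the arm, as the interface text tells. Its arguments: {"type":"object","properties":{"rows":{"type":"string"},"squeeze":{"type":"number"}},"required":["rows"]}

```bash
mkdir -p pics; python3 - <<'E'
from rig import readout, imaging, robot
import cv2
o=readout.get_obs(); print(o)
for n in("scene","top"):
    cv2.imwrite(f"pics/{n}0.png",imaging.camera(n)); i=imaging.camera_info(n); print(n,i)
E
```

```text
{'time': 0.0, 'q': array([-1.34853241e+00,  5.28444332e-01,  1.43390497e+00, -1.48362761e-05,
        1.18138030e+00, -1.78482432e-01]), 'joint_velocities': array([-1.36767185e-03, -1.67596776e-04,  1.80831314e-03,  3.10926162e-05,
       -2.69465462e-04, -4.72298019e-04]), 'joint_torque': array([ 5.49738033e-04, -4.40037739e+01, -1.76595926e+01,  6.31685229e-02,
        5.83210762e-02, -1.90201004e-04]), 'position': array([ 0.24368581, -0.57474355,  0.22158419]), 'tool_rot': array([ 0.39099568,  0.59006363, -0.38995786,  0.58896532]), 'ft_force': array([-0.14473184,  0.18893889, -0.56076907]), 'moment': array([-0.02922075,  0.03663695, -0.05853258]), 'grip_width': 0.08708064886351344}
scene {'K': array([[446.05306974,   0.        , 263.0784555 ],
       [  0.        , 446.05306974, 192.44882997],
       [  0.        ,   0.        ,   1.        ]]), 'world_to_cam': array([[ 8.68216083e-01,  4.96186163e-01,  3.53129553e-04,
        -4.70105255e-01],
       [ 3.29168129e-01, -5.75438625e-01, -7.48677990e-01,
        -1.64132507e-01],
       [-3.71280455e-01,  6.50130511e-01, -6.62933739e-01,
         1.73470297e+00],
       [ 0.00000000e+00,  0.00000000e+00,  0.00000000e+00,
         1.00000000e+00]])}
top {'K': array([[450.16859919,   0.        , 253.56728776],
       [  0.        , 450.16859919, 190.07313193],
       [  0.        ,   0.        ,   1.        ]]), 'world_to_cam': array([[ 2.74401377e-02, -9.99623225e-01,  6.68351761e-04,
        -6.08403450e-02],
       [-9.92908984e-01, -2.73331807e-02, -1.15692033e-01,
         5.28684009e-01],
       [ 1.15666711e-01,  2.51099285e-03, -9.93284907e-01,
         1.45606931e+00],
       [ 0.00000000e+00,  0.00000000e+00,  0.00000000e+00,
         1.00000000e+00]])}
```

View pics/top0.png

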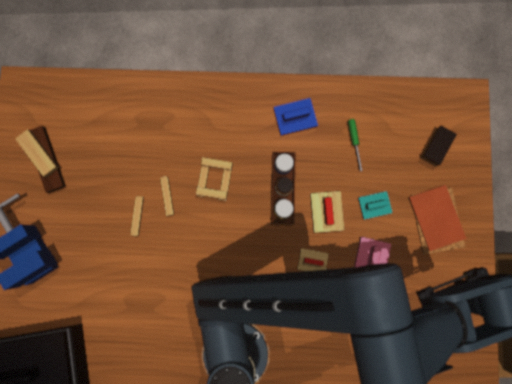

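View pics/scene0.png

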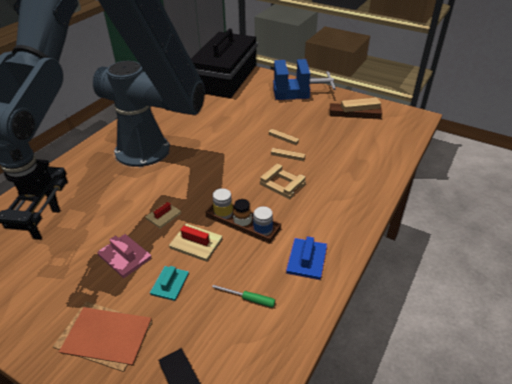

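The top view shows the riser at (214,179). The loose slats are at (167,196) and (137,216), and the tray of tins is at (284,187).

Things that could be taken for the press:
- red grip on pale board (327,211)
- small red grip (313,260)
- blue (296,116)
- turquoise (376,205)
- pink (373,252)

By the description it is the larger red-gripped one, at (327,211). I'll check it in a crop along with the measurements.

```bash
cat > h.py <<'E'
import numpy as np, cv2
from rig import readout, imaging
from scipy.spatial.transform import Rotation as R
def ray(name,uv,info=None):
    i=info or imaging.camera_info(name); K=np.array(i["K"]);T=np.array(i["world_to_cam"])
    x=(uv[0]-K[0,2])/K[0,0]; y=(uv[1]-K[1,2])/K[1,1]
    if name=="wrist":
        r=np.hypot(x,y); d=np.array([x/r*np.sin(r),y/r*np.sin(r),np.cos(r)]) if r>1e-9 else np.array([0,0,1.])
    else: d=np.array([x,y,1.])
    Rm=T[:3,:3]; return -Rm.T@T[:3,3], Rm.T@d
def onplane(name,uv,z,info=None):
    c,d=ray(name,uv,info); return (c+d*(z-c[2])/d[2])
def rect(name,cnt,z,info=None):
    P=np.array([onplane(name,p,z,info)[:2] for p in cnt.reshape(-1,2).astype(float)],np.float32)
    (c,s,a)=cv2.minAreaRect(P*1000)
    a=np.deg2rad(a); 
    if s[0]<s[1]: a+=np.pi/2; s=s[::-1]
    a=(a+np.pi/2)%np.pi-np.pi/2
    return np.round(c,1),np.round(s,1),round(a,4)
def down(yaw):  # tool x down, jaw axis z at heading yaw
    z=np.array([np.cos(yaw),np.sin(yaw),0]);x=np.array([0,0,-1.]);return R.from_matrix(np.c_[x,np.cross(z,x),z])
def go(p,yaw):  # tool-frame shift+turn to target; yaw = jaw axis heading, mod pi
    o=readout.get_obs();r0=R.from_quat(o["tool_rot"])
    best=min((down(yaw+k) for k in(0,np.pi)),key=lambda t:(r0.inv()*t).magnitude())
    print("turn",np.round((r0.inv()*best).as_rotvec(),4),"shift(tool,mm) before turn",np.round(r0.inv().apply(np.array(p)-o["position"])*1000,1),
      "after turn",np.round(best.inv().apply(np.array(p)-o["position"])*1000,1),"q",np.round(o["q"],2),"t",o["time"])
E
python3 - <<'E'
from h import *
im=cv2.imread("pics/top0.png"); hsv=cv2.cvtColor(im,cv2.COLOR_BGR2HSV)
big=cv2.resize(im[140:290,110:410],None,fx=2.6,fy=2.6,interpolation=cv2.INTER_CUBIC);cv2.imwrite("pics/crop.png",big)
for n,uv in(("slatA",(167,196)),("slatB",(137,216)),("riser",(206,164)),("press",(318,200)),("grip",(328,211)),("tray",(275,187))): print(n,hsv[uv[1],uv[0]],onplane("top",uv,0.02).round(3))
up=cv2.resize(im,None,fx=4,fy=4,interpolation=cv2.INTER_CUBIC);h4=cv2.cvtColor(up,cv2.COLOR_BGR2HSV)
m=cv2.inRange(h4,(12,40,130),(35,150,255))
cs,_=cv2.findContours(m,cv2.RETR_EXTERNAL,cv2.CHAIN_APPROX_NONE)
for c in cs:
    if cv2.contourArea(c)>1500:
        c2=(c.astype(float)+.5)/4-.5; 
        for z in(.016,.018,.036): print(c2.reshape(-1,2).mean(0).round(),z,rect("top",c2,z))
E
```

```text
slatA [ 17 137 190] [0.504 0.241 0.02 ]
slatB [ 17 136 190] [0.435 0.336 0.02 ]
riser [ 18 127 181] [0.615 0.115 0.02 ]
press [ 27  92 193] [ 0.504 -0.261  0.02 ]
grip [  2 209 189] [ 0.468 -0.294  0.02 ]
tray [ 13 121  63] [ 0.544 -0.117  0.02 ]
[136. 216.] 0.016 (array([435.8, 339.8]), array([133.3,  27.9]), np.float64(-0.0837))
[136. 216.] 0.018 (array([435.7, 339.3]), array([133.1,  27.8]), np.float64(-0.0837))
[136. 216.] 0.036 (array([434.8, 334.6]), array([131.5,  27.5]), np.float64(-0.0837))
[327. 211.] 0.016 (array([ 467.5, -291.6]), array([137.9, 105.6]), np.float64(0.1004))
[327. 211.] 0.018 (array([ 467.4, -291.2]), array([137.7, 105.5]), np.float64(0.1004))
[327. 211.] 0.036 (array([ 466.1, -288.3]), array([136. , 104.2]), np.float64(0.1004))Traceback (most recent call last):
  File "<stdin>", line 11, in <module>
  File "h.py", line 14, in rect
    P=np.array([onplane(name,p,z,info)[:2] for p in cnt.reshape(-1,2).astype(float)],np.float32)
                ~~~~~~~^^^^^^^^^^^^^^^
  File "h.py", line 12, in onplane
    c,d=ray(name,uv,info); return (c+d*(z-c[2])/d[2])
        ~~~^^^^^^^^^^^^^^
  File "h.py", line 5, in ray
    i=info or imaging.camera_info(name); K=np.array(i["K"]);T=np.array(i["world_to_cam"])
              ~~~~~~~~~~~~~~~~~~~^^^^^^
ValueError: time passes only in moves, steps and waits
```

View pics/crop.png

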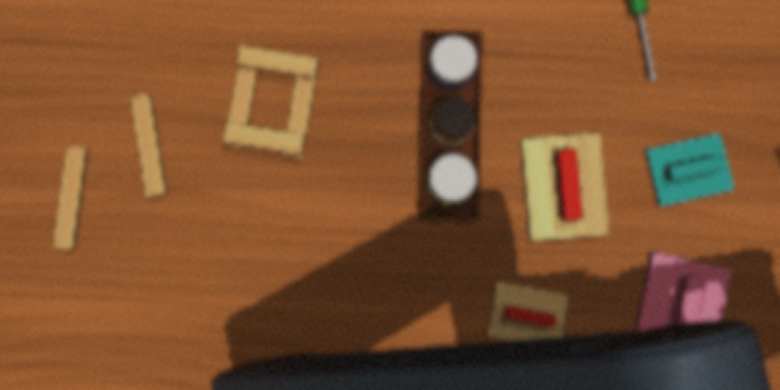

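The crop confirms it. The large pale board with the red bar at crop (567,185) is the press, and the small dull one at (528,315) is a decoy. camera_info rejects repeated calls, so I'll cache it.

```bash
python3 - <<'E'
import re
s=open("h.py").read()
s=s.replace('def ray(','_c={}\ndef ray(',1).replace('i=info or imaging.camera_info(name)','i=info or _c.get(name) or _c.setdefault(name,imaging.camera_info(name))')
open("h.py","w").write(s)
E
cat > top.py <<'E'
from h import *
import sys
im=cv2.imread(sys.argv[1]) if len(sys.argv)>1 else imaging.camera("top")
up=cv2.resize(im,None,fx=4,fy=4,interpolation=cv2.INTER_CUBIC);h4=cv2.cvtColor(up,cv2.COLOR_BGR2HSV)
for nm,lo,hi in(("pale",(12,40,130),(35,155,255)),("red",(0,170,120),(5,255,255)),("dark",(0,0,0),(179,255,75))):
  cs,_=cv2.findContours(cv2.inRange(h4,lo,hi),cv2.RETR_EXTERNAL,cv2.CHAIN_APPROX_NONE)
  for c in cs:
    m=c.reshape(-1,2).mean(0)/4
    if cv2.contourArea(c)>1200 and 120<m[0]<345 and 150<m[1]<270:
        c2=(c.astype(float)+.5)/4-.5
        for z in {"pale":(.016,.018,.036),"red":(.056,),"dark":(.025,)}[nm]: print(nm,m.round(),z,*rect("top",c2,z))
E
python3 top.py pics/top0.png; sed -i 's/print("turn"/print("at",o["position"].round(4));print("turn"/' h.py
```

```text
pale [137. 216.] 0.016 [435.9 340. ] [134.8  28.4] -0.0878
pale [137. 216.] 0.018 [435.8 339.5] [134.6  28.4] -0.0878
pale [137. 216.] 0.036 [434.8 334.8] [133.   28.1] -0.0878
pale [327. 212.] 0.016 [ 467.8 -291.6] [138.7 107.4] 0.1018
pale [327. 212.] 0.018 [ 467.6 -291.3] [138.5 107.3] 0.1018
pale [327. 212.] 0.036 [ 466.3 -288.3] [136.8 106. ] 0.1018
pale [167. 196.] 0.016 [506.6 243.4] [136.6  30.2] 0.1953
pale [167. 196.] 0.018 [506.4 243.1] [136.4  30.2] 0.1953
pale [167. 196.] 0.036 [504.6 239.5] [134.7  29.8] 0.1953
pale [214. 179.] 0.016 [567.2  88. ] [137.  108.1] -0.129
pale [214. 179.] 0.018 [566.9  87.8] [136.8 108. ] -0.129
pale [214. 179.] 0.036 [564.4  86.2] [135.2 106.7] -0.129
red [329. 211.] 0.056 [ 467.5 -291. ] [86. 21.] 0.1024
```

```bash
python3 - <<'E'
from h import *
go((.5064,.2431,.15),.195+np.pi/2)
print(readout.get_obs()["tool_rot"], R.from_quat(readout.get_obs()["tool_rot"]).as_matrix().round(3))
E
```

```text
at [ 0.2437 -0.5748  0.2217]
turn [ 2.058e-01 -1.900e-03 -1.000e-04] shift(tool,mm) before turn [  73.1  561.  -650.5] after turn [  71.7  416.2 -751.5] q [-1.35  0.53  1.43 -0.    1.18 -0.18] t 0.1
[ 0.39093707  0.5900241  -0.38999247  0.58902092] [[-0.     0.921  0.39 ]
 [ 0.002  0.39  -0.921]
 [-1.     0.    -0.002]]
```

Request:
{"api": "play_rows", "payload": {
  "rows": "0 0 0 0 23 -27 0;0 0 0 0 23 -27 0;0 0 0 0 23 -27 0;0 0 0 0 23 -27 0;0 0 0 0 23 -27 0;0 0 0 0 23 -27 0;0 0 0 0 23 -27 0;0 0 0 0 23 -27 0"
}}

```text
time: 0.77
position: [0.329, -0.3029, 0.2223]
tool_rot: [0.391, 0.59, -0.391, 0.589]
ft_force: [0.2, 0.0, -0.1]
grip_width: 0.0874
```

Request:
{"api": "play_rows", "payload": {
  "rows": "0 0 0 0 23 -27 0;0 0 0 0 23 -27 0;0 0 0 0 23 -27 0;0 0 0 0 23 -27 0;0 0 0 0 23 -27 0;0 0 0 0 23 -27 0;0 0 0 0 23 -27 0;0 0 0 0 23 -27 0"
}}

```text
time: 1.43
position: [0.4141, -0.0323, 0.2225]
tool_rot: [0.39, 0.59, -0.391, 0.589]
ft_force: [1.2, 0.4, -0.0]
grip_width: 0.0872
```

Request:
{"api": "play_rows", "payload": {
  "rows": "0 0 0 0 23 -27 0;0 0 0 0 23 -27 0;0 0 0 0 23 -27 0;0 0 0 0 23 -27 0;0 0 0 0 23 -27 0;0 0 0 0 23 -27 0;0.1 0 0 0 0 0 0;0.1 0 0 0 0 0 0"
}}

```text
time: 2.1
position: [0.4781, 0.1711, 0.2221]
tool_rot: [0.448, 0.548, -0.448, 0.547]
ft_force: [-0.3, -0.9, -0.5]
grip_width: 0.0869
```

```bash
cat > look.py <<'E'
from h import *
import sys,pickle
info=imaging.camera_info("wrist"); im=imaging.camera("wrist"); cv2.imwrite(f"pics/{sys.argv[1]}.png",im); pickle.dump(info,open(f"pics/{sys.argv[1]}.pkl","wb"))
hsv=cv2.cvtColor(im,cv2.COLOR_BGR2HSV)
def proc(lo,hi,zs,tag,minA=400):
  cs,_=cv2.findContours(cv2.inRange(hsv,lo,hi),cv2.RETR_EXTERNAL,cv2.CHAIN_APPROX_NONE)
  for c in cs:
    if cv2.contourArea(c)>minA:
      try: print(tag,c.reshape(-1,2).mean(0).round(),[(z,)+rect("wrist",c,z,info) for z in zs])
      except Exception as e: print(e)
proc((12,40,120),(35,155,255),(.018,.036,.054),"pale"); proc((0,170,100),(5,255,255),(.056,),"red")
E
python3 look.py w1; python3 - <<'E'
from h import *
go((.5064,.2431,.15),.195+np.pi/2)
E
python3 top.py
```

```text
pale [500. 210.] [(0.018, array([ 497.7, -257.5]), array([73.5, 52.6]), np.float64(-0.1094)), (0.036, array([ 500.2, -235.7]), array([69.9, 50. ]), np.float64(-0.1094)), (0.054, array([ 502.7, -213.9]), array([66.3, 47.4]), np.float64(-0.1094))]
pale [126. 168.] [(0.018, array([438.4, 340.3]), array([133.8,  32.3]), np.float64(-0.0271)), (0.036, array([443.9, 332.7]), array([127.2,  30.7]), np.float64(-0.0271)), (0.054, array([449.3, 325.1]), array([120.6,  29.1]), np.float64(-0.0271))]
pale [202. 132.] [(0.018, array([507.1, 244.5]), array([131.7,  29.1]), np.float64(0.193)), (0.036, array([509.1, 241.6]), array([125.2,  27.7]), np.float64(0.193)), (0.054, array([511.2, 238.8]), array([118.7,  26.3]), np.float64(0.193))]
pale [333. 110.] [(0.018, array([568.4,  85.4]), array([131.8, 109.5]), np.float64(-0.1412)), (0.036, array([567.4,  90.3]), array([125.3, 104.2]), np.float64(-0.1412)), (0.054, array([566.5,  95.2]), array([118.8,  98.8]), np.float64(-0.1412))]
at [0.4777 0.1702 0.2221]
turn [ 0.0004 -0.0001  0.0009] shift(tool,mm) before turn [ 72.   42.3 -65.9] after turn [ 72.1  42.2 -65.9] q [ 0.12  0.37  1.72 -0.    1.05  1.5 ] t 2.15
pale [313. 261.] 0.016 [ 303.6 -246.3] [97.4 76.9] 1.4081
pale [313. 261.] 0.018 [ 303.6 -246. ] [97.3 76.8] 1.4081
pale [313. 261.] 0.036 [ 304.3 -243.7] [96.1 75.9] 1.4081
pale [328. 212.] 0.016 [ 468.2 -292.3] [138.1 105.2] 0.1046
pale [328. 212.] 0.018 [ 468. -292.] [137.9 105. ] 0.1046
pale [328. 212.] 0.036 [ 466.7 -289. ] [136.3 103.8] 0.1046
pale [217. 176.] 0.016 [568.3  88. ] [133.9 108. ] -0.1357
pale [217. 176.] 0.018 [568.   87.8] [133.7 107.8] -0.1357
pale [217. 176.] 0.036 [565.5  86.2] [132.1 106.5] -0.1357
red [329. 211.] 0.056 [ 467.5 -291. ] [85.5 20.4] 0.1074
dark [282. 193.] 0.025 [ 542.8 -141.5] [236.1  75.1] -0.0016
```

View pics/w1.png

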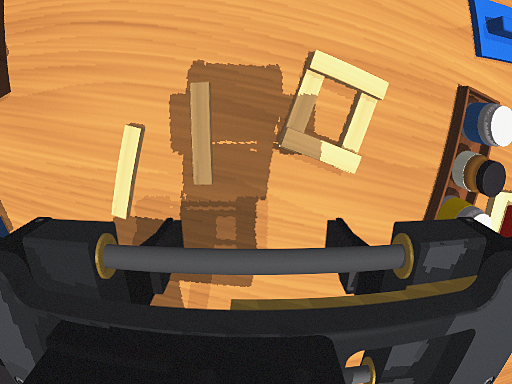

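Request:
{"api": "play_rows", "payload": {
  "rows": "0 0 0 0 21 -33 0;0 0 0 0 21 -33 0;0 0 0 30 0 0 0;0 0 0 30 0 0 0;0 0 0 30 0 0 0;0 0 0 30 0 0 0;0 0 0 30 0 0 0;0 0 0 0 0 0 0"
}}

```text
time: 2.87
position: [0.5017, 0.2402, 0.0673]
tool_rot: [0.443, 0.55, -0.45, 0.545]
ft_force: [-1.2, -0.2, -0.3]
grip_width: 0.0875
```

```bash
python3 look.py w2; python3 - <<'E'
from h import *
go((.5064,.244,.004),.194+np.pi/2)
E
```

```text
pale [302. 287.] [(0.018, array([440.6, 176.4]), array([80.2, 25.4]), np.float64(-1.373)), (0.036, array([452. , 183.1]), array([73.4, 23.2]), np.float64(-1.373)), (0.054, array([463.4, 189.9]), array([66.5, 21. ]), np.float64(-1.373))]
pale [194. 290.] [(0.018, array([418. , 278.3]), array([89.4, 33.3]), np.float64(-1.1254)), (0.036, array([431.4, 276.3]), array([81.8, 30.5]), np.float64(-1.1254)), (0.054, array([444.7, 274.4]), array([74.1, 27.6]), np.float64(-1.1254))]
pale [238. 124.] [(0.018, array([578.9, 256. ]), array([539.9, 234.5]), np.float64(-1.3391)), (0.036, array([578.5, 255.9]), array([493.8, 214.5]), np.float64(-1.3391)), (0.054, array([578.1, 255.9]), array([447.6, 194.4]), np.float64(-1.3391))]
at [0.5034 0.2407 0.0698]
turn [0.0078 0.0004 0.0081] shift(tool,mm) before turn [65.8  4.1 -2.6] after turn [65.8  3.6 -2.6] q [0.25 0.66 1.72 0.   0.77 1.61] t 2.9167
```

View pics/w2.png

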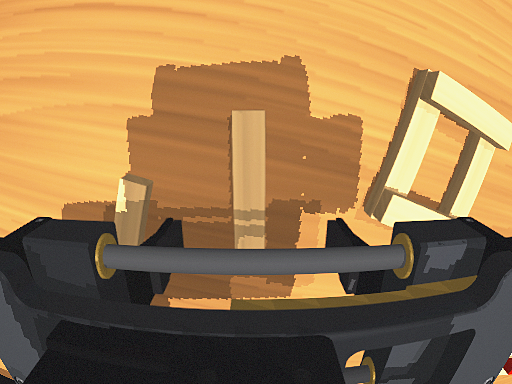

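The slat (250,185) is centred between the fingers and aligned with them, so I'll descend and grip.

Request:
{"api": "play_rows", "payload": {
  "rows": "0.008 0 0.008 20 4 -3 0;0 0 0 20 0 0 0;0 0 0 15 0 0 0;0 0 0 9 0 0 0;0 0 0 0 0 0 0;0 0 0 0 0 0 0"
}}

```text
time: 3.42
position: [0.5105, 0.2458, 0.0097]
tool_rot: [0.452, 0.544, -0.447, 0.548]
ft_force: [-0.2, 0.5, 0.3]
grip_width: 0.0868
```

```bash
python3 - <<'E'
from h import *
go((.5064,.244,.004),.194+np.pi/2)
E
```

```text
at [0.5105 0.2458 0.0097]
turn [-0.001  -0.0001 -0.0097] shift(tool,mm) before turn [ 5.7 -4.5  1. ] after turn [ 5.7 -4.4  1. ] q [ 0.25  0.77  1.73 -0.    0.63  1.63] t 3.4167
```

Request:
{"api": "play_rows", "payload": {
  "rows": "0 0 -0.009 6 -4 1 0;0 0 0 0 0 0 0;0 0 0 0 0 0 0.6;0 0 0 0 0 0 1;0 0 0 0 0 0 1;0 0 0 0 0 0 1;0 0 0 0 0 0 1;0 0 0 0 0 0 1",
  "squeeze": 15
}}

```text
time: 4.08
position: [0.5061, 0.2441, 0.0026]
tool_rot: [0.449, 0.546, -0.45, 0.546]
ft_force: [0.8, -0.5, -0.1]
grip_width: 0.055
```

Request:
{"api": "play_rows", "payload": {
  "rows": "0 0 0 0 0 0 1;0 0 0 0 0 0 1;0 0 0 0 0 0 1;0 0 0 0 0 0 1"
}}

```text
time: 4.42
position: [0.506, 0.244, 0.0025]
tool_rot: [0.449, 0.546, -0.45, 0.546]
ft_force: [0.3, -0.7, -0.3]
grip_width: 0.0286
```

```bash
python3 - <<'E'
from h import *
go((.5064,.244,.004),.194+np.pi/2)
E
```

```text
at [0.506  0.244  0.0025]
turn [-0.0011 -0.      0.001 ] shift(tool,mm) before turn [-1.5  0.4  0.1] after turn [-1.5  0.4  0.1] q [0.25 0.78 1.73 0.   0.63 1.63] t 4.4167
```

Request:
{"api": "play_rows", "payload": {
  "rows": "0 0 0 0 0 0 1;0 0 0 0 0 0 1;0 0 0 0 0 0 1;0 0 0 -20 0 0 1;0 0 0 -30 0 0 1;0 0 0 -30 0 0 1;0 0 0 -20 0 0 1;0 0 0 0 0 0 1"
}}

```text
time: 5.08
position: [0.509, 0.2449, 0.1067]
tool_rot: [0.452, 0.544, -0.447, 0.547]
ft_force: [0.1, 0.1, -0.7]
grip_width: 0.0239
```

```bash
python3 - <<'E'
from h import *
c=np.array([.5655,.0865]);a=-.136;y=np.array([-np.sin(a),np.cos(a)])
for s in(1,-1): print(c+s*.038*y)
go((*(c+.038*y),.10),a+np.pi/2)
E
```

```text
[0.57065208 0.12414912]
[0.56034792 0.04885088]
at [0.509  0.2449 0.1067]
turn [ 0.329  -0.0019 -0.0077] shift(tool,mm) before turn [  7.   37.3 130.4] after turn [  6.7  77.4 111.3] q [0.25 0.61 1.69 0.   0.84 1.63] t 5.0833
```

Request:
{"api": "play_rows", "payload": {
  "rows": "0 0 0 0 9 30 1;0 0 0 0 9 30 1;0 0 0 0 9 30 1;0 0 0 0 9 38 1;0.11 0 0 0 0 0 1;0.11 0 0 0 0 0 1;0.11 0 0 0 0 0 1;0 0 0 0 0 0 1"
}}

```text
time: 5.75
position: [0.5652, 0.1247, 0.1013]
tool_rot: [-0.533, -0.464, 0.535, -0.463]
ft_force: [0.5, -0.2, -0.7]
grip_width: 0.0243
```

Request:
{"api": "play_rows", "payload": {
  "rows": "0 0 0 0 0 0 1;0 0 0 0 0 0 1;0 0 0 0 0 0 1"
}}

```text
time: 6.0
position: [0.5656, 0.1255, 0.1021]
tool_rot: [-0.532, -0.465, 0.533, -0.465]
ft_force: [-0.4, 0.7, -0.1]
grip_width: 0.0235
```

```bash
python3 look.py w3; python3 - <<'E'
from h import *
c=np.array([.5675,.0885]);a=-.136;y=np.array([-np.sin(a),np.cos(a)])
go((*(c+.038*y),.0395),a+np.pi/2)
E
```

```text
pale [253. 287.] [(0.018, array([470.8, 139.6]), array([45.2, 29.3]), np.float64(1.4348)), (0.036, array([483. , 137.9]), array([41.9, 27.1]), np.float64(1.4348)), (0.054, array([495.2, 136.1]), array([38.6, 25. ]), np.float64(1.4348))]
pale [ 82. 282.] [(0.018, array([490.4, 330.6]), array([43.5, 36.9]), np.float64(-0.0776)), (0.036, array([501.2, 314.9]), array([40.4, 34.2]), np.float64(-0.0776)), (0.054, array([511.9, 299.2]), array([37.2, 31.5]), np.float64(-0.0776))]
pale [422. 279.] [(0.018, array([438.7, -45.2]), array([52., 44.]), np.float64(1.4365)), (0.036, array([453.2, -33.5]), array([48.2, 40.8]), np.float64(1.4365)), (0.054, array([467.7, -21.7]), array([44.4, 37.6]), np.float64(1.4365))]
pale [306. 194.] [(0.018, array([554.4,  82.6]), array([47.6, 29.2]), np.float64(-1.0394)), (0.036, array([560.5,  85. ]), array([44.2, 27. ]), np.float64(-1.0394)), (0.054, array([566.5,  87.4]), array([40.7, 24.9]), np.float64(-1.0394))]
pale [345. 155.] [(0.018, array([579.8,  41.7]), array([254.1, 136.1]), np.float64(-1.5692)), (0.036, array([584. ,  47.1]), array([235.5, 126.2]), np.float64(-1.5692)), (0.054, array([588.2,  52.5]), array([216.9, 116.2]), np.float64(-1.5692))]
pale [202. 104.] [(0.018, array([689.1, 127.1]), array([631.3, 202.8]), np.float64(-1.2834)), (0.036, array([685.3, 126.3]), array([585.1, 188. ]), np.float64(-1.2834)), (0.054, array([681.6, 125.5]), array([539. , 173.2]), np.float64(-1.2834))]
pale [33. 20.] [(0.018, array([784.6, 317. ]), array([126.8,  51.5]), np.float64(-1.404)), (0.036, array([773.9, 302.3]), array([117.5,  47.7]), np.float64(-1.404)), (0.054, array([763.1, 287.6]), array([108.3,  43.9]), np.float64(-1.404))]
at [0.5657 0.1256 0.1023]
turn [0.0005 0.0004 0.0014] shift(tool,mm) before turn [62.7  6.9 -1.5] after turn [62.8  6.8 -1.5] q [ 0.03  0.63  1.65 -0.    0.86  1.73] t 6.05
```

View pics/w3.png

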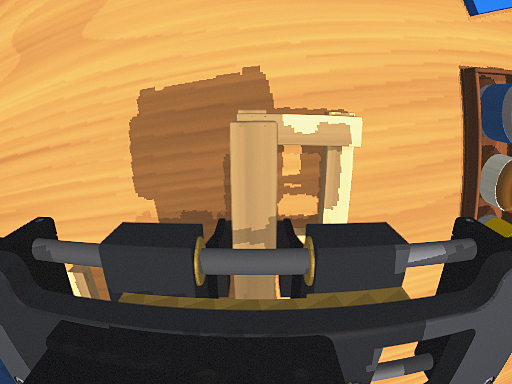

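```bash
python3 - <<'E'
from h import *
import pickle
i=pickle.load(open("pics/w3.pkl","rb"))
a=-.136;Rm=np.array([[np.cos(a),-np.sin(a)],[np.sin(a),np.cos(a)]])
for uv,off in(((361,115.5),(65,-50)),((362,146),(41,-50)),((238,112),(65,50))):
    p=onplane("wrist",uv,.036,i)[:2]*1000; print(p.round(1),"riser centre",(p-Rm@np.array(off,float)).round(1))
for uv in((231,122),(277,122)): print((onplane("wrist",uv,.1175,i)[:2]*1000).round(1), "expect",(np.array([565.7,125.6])+Rm@np.array([65,12 if uv[0]<240 else -12])).round(1))
E
```

```text
[623.7  31.6] riser centre [566.   89.9]
[599.   32.8] riser centre [565.2  87.9]
[637.  127.8] riser centre [565.8  87. ]
[632.8 127.6] expect [631.7 128.7]
[629.7 105.2] expect [628.5 104.9]
```

Request:
{"api": "play_rows", "payload": {
  "rows": "0 0 0 15 5 -1 1;0 0 0 20 0 0 1;0 0 0 15 0 0 1;0 0 0 8 0 0 1;0 0 0 0 0 0 1;0 0 0 0 0 0 1;0 0 0 0 0 0 1;0 0 0 0 0 0 1"
}}

```text
time: 6.72
position: [0.5718, 0.1257, 0.0455]
tool_rot: [0.533, 0.464, -0.533, 0.465]
ft_force: [-0.1, -0.0, 0.2]
grip_width: 0.0239
```

```bash
python3 - <<'E'
from h import *
go((.5705,.126,.039),-.136+np.pi/2)
E
```

```text
at [0.5718 0.1257 0.0455]
turn [-0.0009 -0.0001 -0.0011] shift(tool,mm) before turn [ 6.5 -1.3 -0.1] after turn [ 6.5 -1.3 -0.1] q [ 0.03  0.72  1.66 -0.    0.75  1.73] t 6.7167
```

Request:
{"api": "play_rows", "payload": {
  "rows": "0 0 0 4 -1 0 1;0 0 0 2 0 0 1;0 0 0 0 0 0 1;0 0 0 0 0 0 1;0 0 0 0.5 0 0 1;0 0 0 0 0 0 1;0 0 0 0 0 0 0.5;0 0 0 0 0 0 0.5"
}}

```text
time: 7.38
position: [0.5701, 0.1257, 0.038]
tool_rot: [-0.533, -0.465, 0.533, -0.464]
ft_force: [0.7, -0.3, 0.6]
grip_width: 0.0306
```

Request:
{"api": "play_rows", "payload": {
  "rows": "0 0 0 0 0 0 0.5;0 0 0 0 0 0 0.5;0 0 0 0 0 0 0.5;0 0 0 0 0 0 0.5;0 0 0 -25 0 0 0.5;0 0 0 -35 0 0 0.5;0 0 0 -35 0 0 0.5;0 0 0 0 0 0 0.5"
}}

```text
time: 8.05
position: [0.5748, 0.1261, 0.1393]
tool_rot: [0.536, 0.462, -0.53, 0.467]
ft_force: [1.0, 1.5, 0.8]
grip_width: 0.0429
```

```bash
python3 - <<'E'
from h import *
go((.4362,.3398,.1),-.086+np.pi/2)
E
```

```text
at [0.5748 0.1261 0.1393]
turn [-0.051  -0.0016 -0.0121] shift(tool,mm) before turn [  37.7 -167.  -192.7] after turn [  39.3 -156.4 -201. ] q [ 0.03  0.58  1.61 -0.    0.94  1.73] t 8.05
```

Request:
{"api": "play_rows", "payload": {
  "rows": "0 0 0 0 -23 -28 0;0 0 0 0 -23 -28 0;0 0 0 0 -23 -28 0;0 0 0 0 -23 -28 0;0 0 0 0 -23 -28 0;0 0 0 0 -23 -28 0;0 0 0 0 -23 -25 0;-0.05 0 0 0 0 0 0"
}}

```text
time: 8.72
position: [0.4325, 0.343, 0.1327]
tool_rot: [-0.519, -0.48, 0.521, -0.478]
ft_force: [0.1, 0.1, -0.2]
grip_width: 0.0849
```

Request:
{"api": "play_rows", "payload": {
  "rows": "0 0 0 20 0 0 0;0 0 0 20 0 0 0;0 0 0 0 0 0 0;0 0 0 0 0 0 0;0 0 0 0 0 0 0"
}}

```text
time: 9.13
position: [0.4374, 0.339, 0.0934]
tool_rot: [-0.521, -0.478, 0.522, -0.478]
ft_force: [-0.4, 0.5, -0.6]
grip_width: 0.0869
```

```bash
python3 look.py w4; python3 - <<'E'
from h import *
go((.4362,.3398,.0035),-.086+np.pi/2)
E
python3 top.py
```

```text
pale [207. 291.] [(0.018, array([344.5, 394.4]), array([109.7,  38.7]), np.float64(1.5386)), (0.036, array([357. , 389.7]), array([101.4,  35.8]), np.float64(1.5386)), (0.054, array([369.5, 385. ]), array([93.1, 32.9]), np.float64(1.5386))]
pale [314. 290.] [(0.018, array([342.7, 287.4]), array([78.2, 27.6]), np.float64(1.4928)), (0.036, array([355.3, 290.8]), array([72.3, 25.5]), np.float64(1.4928)), (0.054, array([367.9, 294.2]), array([66.4, 23.5]), np.float64(1.4928))]
pale [100. 200.] [(0.018, array([440.1, 517.8]), array([253.5,  57.2]), np.float64(-1.5043)), (0.036, array([445.3, 503.8]), array([234.4,  52.9]), np.float64(-1.5043)), (0.054, array([450.6, 489.7]), array([215.2,  48.5]), np.float64(-1.5043))]
pale [ 90. 156.] [(0.018, array([489.7, 491.5]), array([101.3,  37.8]), np.float64(1.5662)), (0.036, array([491.2, 479.5]), array([93.7, 34.9]), np.float64(1.5662)), (0.054, array([492.7, 467.4]), array([86. , 32.1]), np.float64(1.5662))]
pale [259. 208.] [(0.018, array([438.4, 318.6]), array([118.2,  97.4]), np.float64(-0.3251)), (0.036, array([443.8, 319.7]), array([109.2
[... 1203 characters left out ...]
.5 -0.6] q [0.46 0.62 1.72 0.   0.8  2.12] t 9.1833
pale [313. 262.] 0.016 [ 303.6 -246.4] [96.8 77.3] 1.4019
pale [313. 262.] 0.018 [ 303.7 -246.2] [96.7 77.2] 1.4019
pale [313. 262.] 0.036 [ 304.3 -243.8] [95.5 76.2] 1.4019
pale [328. 212.] 0.016 [ 468.3 -292.9] [138.9 105. ] 0.1156
pale [328. 212.] 0.018 [ 468.1 -292.5] [138.8 104.8] 0.1156
pale [328. 212.] 0.036 [ 466.8 -289.6] [137.1 103.6] 0.1156
pale [214. 178.] 0.016 [570.9  88.4] [136.2 110. ] -0.1381
pale [214. 178.] 0.018 [570.6  88.2] [136.  109.8] -0.1381
pale [214. 178.] 0.036 [568.1  86.5] [134.4 108.5] -0.1381
red [329. 211.] 0.056 [ 467.7 -291.1] [85.6 20.5] 0.1017
dark [282. 192.] 0.025 [ 542.8 -141.1] [236.   75.8] -0.0023
```

View pics/w4.png

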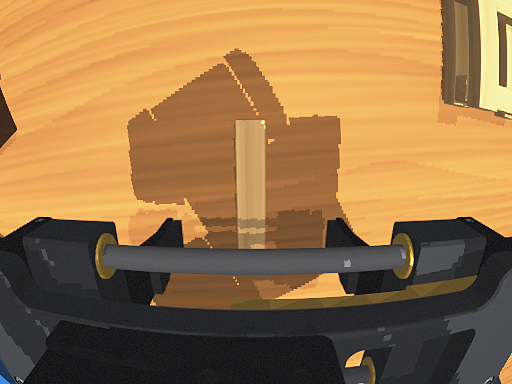

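The second slat (250,185) is centred and parallel to the fingers. I'll descend and grip.

Request:
{"api": "play_rows", "payload": {
  "rows": "0 0 0 25 -1 0 0;0 0 0 25 0 0 0;0 0 0 22 0 0 0;0 0 0 14 0 0 0;0 0 0 4 0 0 0;0 0 0 0 0 0 0.5;0 0 0 0 0 0 1;0 0 0 0 0 0 1"
}}

```text
time: 9.9
position: [0.4369, 0.3395, 0.0044]
tool_rot: [0.522, 0.478, -0.521, 0.478]
ft_force: [-0.1, -0.0, -0.3]
grip_width: 0.0747
```

Request:
{"api": "play_rows", "payload": {
  "rows": "0 0 0 0 0 0 1;0 0 0 0 0 0 1;0 0 0 0 0 0 1;0 0 0 0 0 0 1;0 0 0 0 0 0 1;0 0 0 0 0 0 1;0 0 0 0 0 0 1"
}}

```text
time: 10.48
position: [0.4359, 0.339, 0.0031]
tool_rot: [-0.521, -0.478, 0.522, -0.478]
ft_force: [0.5, -0.2, 0.1]
grip_width: 0.0283
```

Request:
{"api": "play_rows", "payload": {
  "rows": "0 0 0 0 0 0 1;0 0 0 0 0 0 1;0 0 0 -20 0 0 1;0 0 0 -35 0 0 1;0 0 0 -35 0 0 1;0 0 0 -20 0 0 1;0 0 0 0 0 0 1;0 0 0 0 0 0 1"
}}

```text
time: 11.15
position: [0.4365, 0.3393, 0.1141]
tool_rot: [0.522, 0.478, -0.521, 0.478]
ft_force: [0.2, 0.0, -1.2]
grip_width: 0.0236
```

```bash
python3 - <<'E'
from h import *
go((.5604,.0507,.11),-.136+np.pi/2)
E
```

```text
at [0.4365 0.3393 0.1141]
turn [ 0.0488 -0.0012 -0.0013] shift(tool,mm) before turn [  4.  148.5 276.8] after turn [  4.1 161.9 269.2] q [0.46 0.58 1.71 0.   0.84 2.12] t 11.15
```

Request:
{"api": "play_rows", "payload": {
  "rows": "0 0 0 0 16 30 1;0 0 0 0 16 30 1;0 0 0 0 16 30 1;0 0 0 0 16 30 1;0 0 0 0 16 30 1;0 0 0 0 16 30 1;0 0 0 0 16 30 1;0 0 0 0 16 30 1"
}}

```text
time: 11.82
position: [0.5413, 0.0872, 0.1108]
tool_rot: [-0.52, -0.479, 0.523, -0.476]
ft_force: [1.1, 0.7, -1.1]
grip_width: 0.0237
```

Request:
{"api": "play_rows", "payload": {
  "rows": "0 0 0 0 20 36 1;0.049 0 0 0 0 0 1;0 0 0 0 0 0 1;0 0 0 0 0 0 1;0 0 0 0 0 0 1;0 0 0 0 0 0 1"
}}

```text
time: 12.32
position: [0.558, 0.0526, 0.1122]
tool_rot: [-0.531, -0.466, 0.533, -0.465]
ft_force: [0.3, -0.4, -0.6]
grip_width: 0.024
```

```bash
python3 look.py w5 >/dev/null; python3 - <<'E'
from h import *
go((.5604,.0507,.0395),-.136+np.pi/2)
E
```

```text
at [0.5583 0.0525 0.1125]
turn [0.0023 0.0003 0.0026] shift(tool,mm) before turn [73.   2.5  1.5] after turn [73.   2.3  1.5] q [-0.11  0.6   1.69 -0.    0.86  1.6 ] t 12.3667
```

View pics/w5.png

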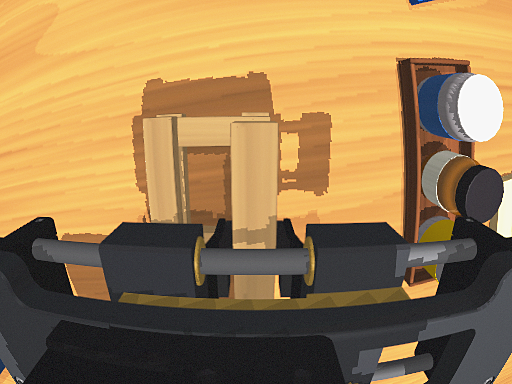

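```bash
python3 - <<'E'
from h import *
import pickle
i=pickle.load(open("pics/w5.pkl","rb"))
a=-.136;Rm=np.array([[np.cos(a),-np.sin(a)],[np.sin(a),np.cos(a)]]);c=np.array([566,88.3])
for n,uv,z in(("laid FL",(145,118.5),.054),("laid FR",(180,117.5),.054),("laid L low",(150,218),.054),("riser far edge",(205,118),.036),("held FL",(231,122),.127),("held FR",(277,122),.127)):
    p=onplane("wrist",uv,z,i)[:2]*1000; print(n,p.round(1),"in riser",(Rm.T@(p-c)).round(1))
E
```

```text
laid FL [636.4 126. ] in riser [64.7 46.9]
laid FR [632.1  98.1] in riser [64.1 18.7]
laid L low [556.4 139.3] in riser [-16.4  49.2]
riser far edge [628.4  82.3] in riser [62.6  2.5]
held FL [625.1  54.7] in riser [ 63.1 -25.3]
held FR [622.1  32.3] in riser [ 63.2 -47.9]
```

Request:
{"api": "play_rows", "payload": {
  "rows": "0 0 0 20 2 1.5 1;0 0 0 25 0 0 1;0 0 0 15 0 0 1;0 0 0 7 0 0 1;0 0 0 0 0 0 1;0 0 0 0 0 0 1;0 0 0 0 0 0 1"
}}

```text
time: 12.95
position: [0.5618, 0.0498, 0.0469]
tool_rot: [0.533, 0.465, -0.533, 0.465]
ft_force: [0.1, 0.5, -0.2]
grip_width: 0.0242
```

```bash
python3 - <<'E'
from h import *
go((.5604,.0507,.039),-.136+np.pi/2)
E
```

```text
at [0.5618 0.0498 0.0469]
turn [ 0.0006  0.0003 -0.001 ] shift(tool,mm) before turn [ 7.9 -1.6 -0.7] after turn [ 7.9 -1.6 -0.7] q [-0.11  0.7   1.72 -0.    0.72  1.6 ] t 12.95
```

Request:
{"api": "play_rows", "payload": {
  "rows": "0 0 0 4 -1 -0.7 1;0 0 0 2.5 0 0 1;0 0 0 0 0 0 1;0 0 0 0.7 0 0 1;0 0 0 0 0 0 1;0 0 0 0 0 0 1;0 0 0 0 0 0 0.5;0 0 0 0 0 0 0.5"
}}

```text
time: 13.62
position: [0.5603, 0.0502, 0.0389]
tool_rot: [-0.533, -0.465, 0.533, -0.465]
ft_force: [-0.5, 0.1, 0.3]
grip_width: 0.0306
```

Request:
{"api": "play_rows", "payload": {
  "rows": "0 0 0 0 0 0 0.5;0 0 0 0 0 0 0.5;0 0 0 0 0 0 0.5;0 0 0 0 0 0 0.5;0 0 0 -20 0 0 0.5;0 0 0 -40 0 0 0.5;0 0 0 -40 0 0 0.5;0 0 0 0 0 0 0.5"
}}

```text
time: 14.28
position: [0.5654, 0.0499, 0.1457]
tool_rot: [0.536, 0.461, -0.53, 0.468]
ft_force: [1.2, -1.3, -0.2]
grip_width: 0.0435
```

Request:
{"api": "play_rows", "payload": {
  "rows": "0 0 0 -25 -20 0 0.5;0 0 0 -25 -20 0 0.5;0 0 0 0 -20 0 0;0 0 0 0 -20 0 0;0 0 0 0 0 0 0;0 0 0 0 0 0 0;0 0 0 0 0 0 0;0 0 0 0 0 0 0"
}}

```text
time: 14.95
position: [0.4827, 0.0609, 0.1888]
tool_rot: [0.533, 0.465, -0.533, 0.465]
ft_force: [0.2, -0.3, -0.4]
grip_width: 0.0758
```

```bash
python3 look.py w6 >/dev/null; python3 - <<'E'
from h import *
go((.4675,-.291,.16),.103+np.pi/2)
E
```

```text
at [0.4825 0.0609 0.1887]
turn [-2.395e-01  3.000e-04 -1.000e-04] shift(tool,mm) before turn [ 28.8  33.  350.6] after turn [ 28.7 -51.1 348.5] q [-0.1   0.39  1.81 -0.    0.94  1.6 ] t 15.0
```

View pics/w6.png

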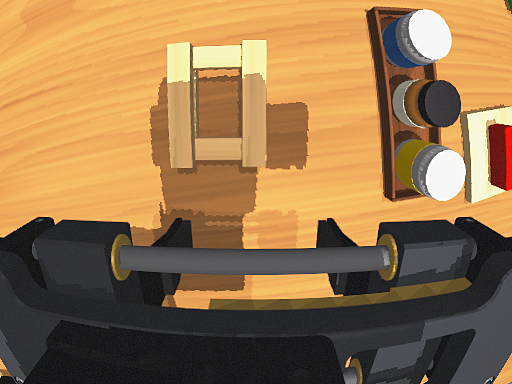

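Both slats lie flat on the riser, left at (167–192, 43–168) and right at (241–268, 40–167), with ends level. I'll measure their corners for the board target and move on.

```bash
python3 - <<'E'
from h import *
import pickle
i=pickle.load(open("pics/w6.pkl","rb"))
q=[(167,43),(268,41),(171,168),(266,167)]
P=np.array([onplane("wrist",u,.054,i)[:2]*1000 for u in q]); print(P.round(1),P.mean(0).round(1))
d=P[0]-P[2],P[1]-P[3];print([ (round(float(np.arctan2(*v[::-1])),3),round(float(np.hypot(*v)),1)) for v in d], np.hypot(*(P[0]-P[1])))
E
```

```text
[[637.7 128. ]
 [621.7  27.4]
 [508.2 144.4]
 [495.1  46.4]] [565.7  86.6]
[(-0.126, 130.6), (-0.149, 128.0)] 101.89215252979005
```

Request:
{"api": "play_rows", "payload": {
  "rows": "0 0 0 0 4 36 0;0 0 0 0 4 36 0;0 0 0 0 4 36 0;0 0 0 0 4 36 0;0 0 0 0 4 36 0;0 0 0 0 4 36 0;0 0 0 0 4 36 0;0 0 0 0 4 36 0"
}}

```text
time: 15.67
position: [0.474, -0.231, 0.1886]
tool_rot: [-0.533, -0.465, 0.533, -0.465]
ft_force: [-0.0, 0.3, -0.3]
grip_width: 0.0874
```

Request:
{"api": "play_rows", "payload": {
  "rows": "0 0 0 0 1 36 0;0 0 0 0 0 26 0;-0.12 0 0 0 0 0 0;-0.12 0 0 0 0 0 0;0 0 0 0 0 0 0;0 0 0 0 0 0 0;0 0 0 0 0 0 0"
}}

```text
time: 16.25
position: [0.4665, -0.2901, 0.1887]
tool_rot: [0.474, 0.525, -0.474, 0.524]
ft_force: [0.0, -0.2, -0.8]
grip_width: 0.0872
```

```bash
python3 look.py w7 |grep red; python3 - <<'E'
from h import *
go((.4675,-.291,.08),.103+np.pi/2)
E
```

```text
red [207. 290.] [(0.056, array([ 325.6, -248.9]), array([58.5, 30. ]), np.float64(1.4029))]
red [255. 174.] [(0.056, array([ 470.7, -290.7]), array([89.5, 22.2]), np.float64(0.0944))]
at [ 0.4665 -0.2899  0.1888]
turn [-0.0007 -0.      0.0011] shift(tool,mm) before turn [108.8   1.    1.2] after turn [108.8   0.9   1.2] q [-0.76  0.47  1.66 -0.    1.01  0.71] t 16.3
```

View pics/w7.png

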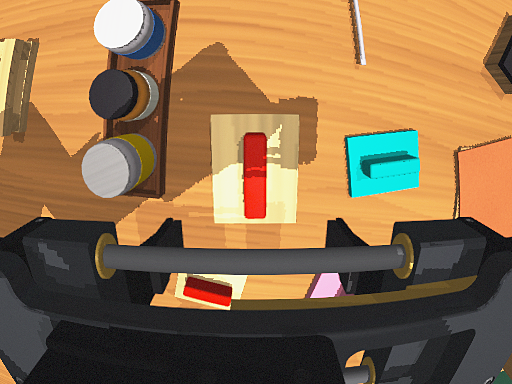

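The red bar (255,175) is aligned and centred between the fingers, so I'll descend to grip it.

Request:
{"api": "play_rows", "payload": {
  "rows": "0 0 0 30 2 1 0;0 0 0 35 0 0 0;0 0 0 35 0 0 0;0 0 0 30 0 0 0;0 0 0 20 0 0 0;0 0 0 8 0 0 0;0 0 0 0 0 0 0;0 0 0 0 0 0 0"
}}

```text
time: 16.97
position: [0.4687, -0.291, 0.0313]
tool_rot: [0.473, 0.525, -0.474, 0.525]
ft_force: [-1.4, 0.3, 0.3]
grip_width: 0.0871
```

```bash
python3 - <<'E'
from h import *
go((.469,-.291,.023),.101+np.pi/2)
E
```

```text
at [ 0.4687 -0.291   0.0313]
turn [0.0028 0.0005 0.0006] shift(tool,mm) before turn [8.3 0.3 0. ] after turn [8.3 0.3 0. ] q [-0.76  0.72  1.75 -0.    0.66  0.71] t 16.9667
```

Request:
{"api": "play_rows", "payload": {
  "rows": "0 0 0 5 0 0 0;0 0 0 3 0 0 0.5;0 0 0 0 0 0 1;0 0 0 0 0 0 1;0 0 0 0 0 0 1;0 0 0 0 0 0 1;0 0 0 0 0 0 1;0 0 0 0 0 0 1",
  "squeeze": 40
}}

```text
time: 17.63
position: [0.4682, -0.291, 0.0231]
tool_rot: [0.473, 0.525, -0.474, 0.525]
ft_force: [-0.2, -0.4, -0.4]
grip_width: 0.0482
```

Request:
{"api": "play_rows", "payload": {
  "rows": "0 0 0 0 0 0 1;0 0 0 0 0 0 1;0 0 0 0 0 0 1;0 0 0 0 0 0 1;0 0 0 0 0 0 1;0 0 0 0 0 0 1;0 0 0 0 0 0 1;0 0 0 0 0 0 1"
}}

```text
time: 18.3
position: [0.4681, -0.2909, 0.0229]
tool_rot: [0.473, 0.526, -0.474, 0.525]
ft_force: [-0.6, 0.2, 0.2]
grip_width: 0.0238
```

```bash
python3 - <<'E'
from h import *
go((.469,-.291,.023),.101+np.pi/2)
print(readout.get_obs()["grip_width"])
E
```

```text
at [ 0.4681 -0.2909  0.0229]
turn [ 0.0029 -0.      0.0011] shift(tool,mm) before turn [-0.1  0.8  0.2] after turn [-0.1  0.8  0.2] q [-0.76  0.74  1.76 -0.    0.65  0.71] t 18.3
0.023813955758356438
```

Gripped. The underside is 22.9 mm below the TCP. I'll lift it to about 145 mm.

Request:
{"api": "play_rows", "payload": {
  "rows": "0 0 0 -10 0 0 1;0 0 0 -20 0 0 1;0 0 0 -25 0 0 1;0 0 0 -25 0 0 1;0 0 0 -25 0 0 1;0 0 0 -25 0 0 1;0 0 0 -15 0 0 1;0 0 0 0 0 0 1"
}}

```text
time: 18.97
position: [0.47, -0.2922, 0.1718]
tool_rot: [0.473, 0.523, -0.474, 0.528]
ft_force: [1.0, 0.4, -2.5]
grip_width: 0.0235
```

Request:
{"api": "play_rows", "payload": {
  "rows": "0 0 0 0 0 0 1;0 0 0 0 0 0 1;0 0 0 0 0 0 1"
}}

```text
time: 19.22
position: [0.4672, -0.2899, 0.1664]
tool_rot: [0.473, 0.527, -0.474, 0.524]
ft_force: [-1.3, 0.2, -3.0]
grip_width: 0.0242
```

```bash
python3 look.py w8 |grep red; python3 - <<'E'
from h import *
go((.566,.0875,.168),-.137+np.pi/2)
o=readout.get_obs();print(o["grip_width"],o["ft_force"],o["moment"])
E
```

```text
red [254. 286.] [(0.056, array([ 354.3, -301.4]), array([47.3, 31.1]), np.float64(-1.466))]
red [254. 204.] [(0.056, array([ 448.1, -291.5]), array([92.5, 48.8]), np.float64(0.1046))]
at [ 0.4674 -0.29    0.1664]
turn [ 0.2407 -0.0023  0.0037] shift(tool,mm) before turn [  -1.1  137.2 -365.3] after turn [  -1.6   46.2 -387.5] q [-0.76  0.5   1.68 -0.    0.97  0.71] t 19.2667
0.023972787571127033 [-0.54201437 -0.36581652 -3.19845242] [ 0.018533   -0.02616731  0.01070941]
```

View pics/w8.png

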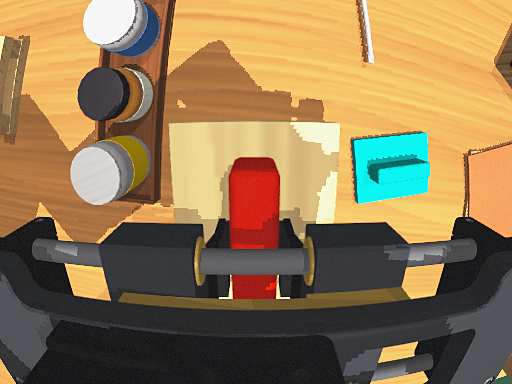

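The board is held level, with its far edge at (169,124)–(340,123). I'll work out where its centre sits relative to the TCP.

```bash
python3 - <<'E'
from h import *
import pickle
i=pickle.load(open("pics/w8.pkl","rb"))
P=np.array([onplane("wrist",u,.1595,i)[:2]*1000 for u in((169,124),(340,123))]);print(P.round(1))
v=P[0]-P[1];yaw=np.arctan2(v[1],v[0])-np.pi/2;print(yaw,np.hypot(*v))
print("centre",P.mean(0)-65*np.array([np.cos(yaw),np.sin(yaw)]), readout.get_obs()["position"])
E
```

```text
[[ 526.9 -234.2]
 [ 537.7 -332.8]]
0.10965834546297049 99.14731816780386
centre [ 467.68005072 -290.60919553] [ 0.46735904 -0.29003872  0.16636243]
```

Request:
{"api": "play_rows", "payload": {
  "rows": "0 0 0 0 7 -19 1;0 0 0 0 11 -30 1;0 0 0 0 13 -34 1;0 0 0 0 13 -34 1;0 0 0 0 13 -34 1;0 0 0 0 13 -34 1;0 0 0 0 13 -34 1;0 0 0 0 13 -34 1"
}}

```text
time: 19.93
position: [0.5371, -0.0274, 0.1666]
tool_rot: [0.473, 0.526, -0.474, 0.524]
ft_force: [0.5, 0.2, -3.3]
grip_width: 0.0237
```

Request:
{"api": "play_rows", "payload": {
  "rows": "0 0 0 0 13 -34 1;0 0 0 0 11 -30 1;0 0 0 0 11 -28 1;0 0 0 0 6 -20 1;0.08 0 0 0 0 0 1;0.08 0 0 0 0 0 1;0.08 0 0 0 0 0 1;0 0 0 0 0 0 1"
}}

```text
time: 20.6
position: [0.566, 0.0867, 0.1663]
tool_rot: [-0.532, -0.465, 0.534, -0.464]
ft_force: [0.6, 0.2, -3.3]
grip_width: 0.0234
```

Request:
{"api": "play_rows", "payload": {
  "rows": "0 0 0 0 0 0 1;0 0 0 0 0 0 1;0 0 0 0 0 0 1;0 0 0 0 0 0 1"
}}

```text
time: 20.93
position: [0.5667, 0.0862, 0.1676]
tool_rot: [-0.532, -0.465, 0.533, -0.465]
ft_force: [-0.3, 0.3, -2.4]
grip_width: 0.0235
```

```bash
python3 look.py w9 >/dev/null; python3 - <<'E'
from h import *
go((.566,.0875,.0879),-.137+np.pi/2)
E
```

```text
at [0.5667 0.0862 0.1677]
turn [0.001  0.0003 0.0012] shift(tool,mm) before turn [79.8 -0.8 -1.2] after turn [79.8 -0.9 -1.2] q [-0.04  0.53  1.62 -0.    1.    1.66] t 20.9833
```

View pics/w9.png

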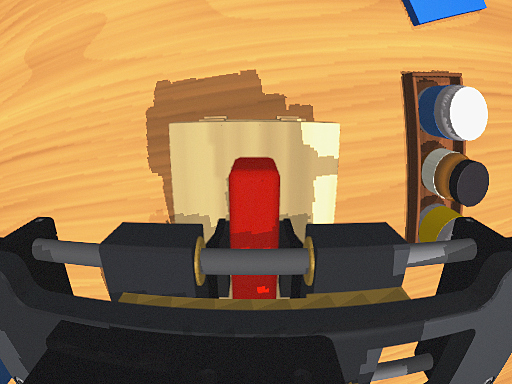

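The board covers the riser squarely, with the slat ends just peeking out past its far edge at (215,118) and (287,118). I'll lower it gently.

Request:
{"api": "play_rows", "payload": {
  "rows": "0 0 0 6 -1 -1 1;0 0 0 12 0 0 1;0 0 0 14 0 0 1;0 0 0 14 0 0 1;0 0 0 12 0 0 1;0 0 0 8 0 0 1;0 0 0 5 0 0 1;0 0 0 2 0 0 1"
}}

```text
time: 21.65
position: [0.5654, 0.0875, 0.0939]
tool_rot: [-0.532, -0.465, 0.534, -0.464]
ft_force: [-0.2, 0.3, -3.3]
grip_width: 0.0239
```

Request:
{"api": "play_rows", "payload": {
  "rows": "0 0 0 0 0 0 1;0 0 0 0 0 0 1;0 0 0 0 0 0 1;0 0 0 0 0 0 1;0 0 0 0 0 0 1;0 0 0 0 0 0 1"
}}

```text
time: 22.15
position: [0.566, 0.0875, 0.0952]
tool_rot: [-0.533, -0.465, 0.533, -0.465]
ft_force: [0.2, 0.2, -3.0]
grip_width: 0.0235
```

```bash
python3 - <<'E'
from h import *
go((.566,.0875,.0875),-.137+np.pi/2)
E
```

```text
at [0.566  0.0875 0.0952]
turn [0.0009 0.0002 0.0002] shift(tool,mm) before turn [ 7.7 -0.   0. ] after turn [ 7.7 -0.   0. ] q [-0.04  0.63  1.67 -0.    0.84  1.67] t 22.15
```

Request:
{"api": "play_rows", "payload": {
  "rows": "0 0 0 2 0 0 1;0 0 0 2 0 0 1;0 0 0 2 0 0 1;0 0 0 1 0 0 1;0 0 0 0 0 0 1;0 0 0 0 0 0 1;0 0 0 0 0 0 1;0 0 0 0 0 0 1"
}}

```text
time: 22.82
position: [0.5659, 0.0875, 0.0878]
tool_rot: [-0.533, -0.465, 0.533, -0.465]
ft_force: [0.8, -0.5, -2.9]
grip_width: 0.024
```

Request:
{"api": "play_rows", "payload": {
  "rows": "0 0 0 0 0 0 1;0 0 0 0 0 0 1;0 0 0 0 0 0 1;0 0 0 0 0 0 1;0 0 0 0 0 0 1;0 0 0 0 0 0 1"
}}

```text
time: 23.32
position: [0.5658, 0.0875, 0.0878]
tool_rot: [-0.533, -0.465, 0.533, -0.465]
ft_force: [-0.5, 0.0, -3.5]
grip_width: 0.0235
```

```bash
python3 - <<'E'
from h import *
go((.566,.0875,.0875),-.137+np.pi/2)
im=imaging.camera("scene");cv2.imwrite("pics/s9.png",cv2.resize(im[110:230,200:360],None,fx=5,fy=5,interpolation=cv2.INTER_CUBIC))
E
```

```text
at [0.5658 0.0875 0.0878]
turn [0.0008 0.0003 0.001 ] shift(tool,mm) before turn [ 0.3  0.2 -0.1] after turn [ 0.3  0.2 -0.1] q [-0.04  0.65  1.68 -0.    0.82  1.67] t 23.3167
```

```bash
python3 - <<'E'
from rig import robot
print(robot.hand_in())
E
```

```text
the job is handed in; nothing more can be done
None
```

I laid both loose slats on the riser as its third layer, one over each bottom slat, and let go of them. I then took the larger red-gripped board, carried it over the tins with its underside about 143 mm up, and handed in while still holding it above the riser. The run took about 23.4 s of the 69 s allowed.

**Slats:** The last wrist view of them showed both lying flat with ends level. Their outer corners measured about 130.6 and 128 mm long and 102 mm across, centred at (565.7, 86.6) mm. They lay within about 0.015 rad of the riser.

**Board:**
- **Height:** the tool sits at 87.8 mm, which puts the underside at about 65 mm, roughly 11 mm above the slats.
- **Centring and squareness:** by the arm's reading it is within about 1 mm of the riser centre I used and within 0.001 rad of its direction. My separate measurements of the riser differed by about 2 mm.
- **Not touching:** the load on the wrist stayed at the board's own weight, about 3 N, before and after lowering. That means nothing underneath was carrying it.

**Not checked:** I hit the 12-picture limit, so I could not view a final side picture. The gap and the board's level rest on the arm's reading and the earlier measurements. I also took no final picture of the tins or the screwdriver. The tins were still standing in the last view before lowering.

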